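# Press the keyed test shaft into the matching pump counterweight

## Robot

A 6-joint arm with a two-finger parallel gripper is mounted at the origin on the work surface. World frame = base frame: x ahead of the robot, y to its left, z up, the work surface at z = 0. Lengths are in m, angles in rad, forces in N, time in s.
With the tool pointing down it reaches from about 0.35 to 0.775 m from the base axis. Payload 5.5 kg.
Tool frame: the origin (TCP) lies on the centre line of the jaws, within the pads' length; the fingertips stand ahead of it and the grasp point (between the pads) lies 3 mm ahead of it (arm.finger_overhang is the z of the fingertips in the tool frame, in m); z points along the fingers, y is the line along which they close (so a half turn about z gives the same grasp; the last joint's range is limited). The gripper opens to 85 mm and grips with 20 to 120 N. Pads are 22 mm wide; open, the fingers measure 114 mm over their backs; the gripper's body (76 mm by 85 mm) begins 54 mm behind the grasp point. The pads swing forward as they close: fully open they stand 13 mm farther back than shut.
Start: joints at [1.205, 0.313, 0.046, 1.304, 0, 1.431], TCP at [0.129, 0.56, 0.253] pointing down, gripper open.
Joint ranges: [-2.76, 2.76], [-0.86, 1.69], [-1.03, 1.26], [-2.2, 2.34], [-1.47, 1.5], [-3.14, 3.14]. Speed limits (rad/s): [2.57, 2.57, 3.14, 3.14, 3.14, 3.14].

## Interface

Orientations are given as [roll, pitch, yaw] about the fixed x, y, z axes, in that order (R = Rz(yaw) Ry(pitch) Rx(roll)).
In Python, from workcell import arm gives the robot as it stands. The module is installed in compiled form; this text tells all that it offers.
- The arm moves only by the tool jog_arm, never from a script. Its arguments are lists of equal length, an entry for each row: "offset": the shift along the world's x, y, z in cm, a list of three; "angular": the turn, a rotation vector about the world's x, y, z in rad, a list of three; "grip": the opening, from -1 (shut) to 1 (fully open). In form: {"offset": [[x, y, z], ...], "angular": [[rx, ry, rz], ...], "grip": [grip, ...]}. A call has 1 to 8 rows; each row shifts and turns the commanded pose from where the row before left it; what a row does not reach is not made up. A row lasts 1/12 s, in which the tool goes at most 41.7 mm and 7.16 degrees, less where a joint would pass 70% of its speed; a pose out of reach is approached as far as the arm can. A call is refused whole if a number of a shift passes 4.17 or a number of a turn 0.125, either way. A call with a gripper value outside its range is refused whole. The fingers move at their own pace and stop on an object; the grip force is fixed at half the most. Time passes only in rows, so rows that do not move let the fingers close. It gives the time, the measured TCP pose, the force, the opening and the grip force at its end, in the units of the state.
- arm.read_state(): the state, without advancing time (a new reading comes with each control period).
- arm.snapshot(name): name is "side" or "top"; returns the picture (384x512x3 uint8, blue, green, red); there is no depth.
- arm.camera_params(name): a dict with "fov_y" (degrees; the focal length in pixels is half the picture's height over the tangent of half this angle, whatever the lens; pixels are square), "cx", "cy" (the principal point, pixels), "rvec" (rotation vector, rad) and "tvec" (3), from world to camera coordinates, as OpenCV has them. Camera axes: x right, y down, z forward; pixel columns grow to the right and rows downward; lengths in m; the calibration is good to about 2 mm. A picture is of the moment at which its call begins. camera_params takes no time and is no camera call.
- arm.close_job(): hands the job in; it is judged then, once.
The state is a dict: "clock": time; "qpos": joint angles; "qvel": joint speeds; "effort": joint torques, N m; "tcp_pos": TCP position; "tool_rot": TCP orientation; "contact_force": force on the tool from outside, world axes, zero at the start; "ft_torque": the same for the moment, N m; "opening": finger opening in m; "grasp_force": force on a finger pad.
Only numpy, scipy, OpenCV 4.12 (cv2) and the standard library are available. Lean on these libraries where they do the work, as an engineer would, in place of code of your own. Each camera call takes 0.05 s, during which the arm holds its last target. There are 200 camera calls.

## Task

Find the pump counterweight whose keyway lines up with the key of the test shaft when its weight points out of the front of the press. Lay it on the press bed and push it fully home between the guides against the back stop, then bring the hand lever down until the shaft has gone right through the bore and its shoulder rests on the counterweight. Leave the lever down, and leave the other two counterweights, the spanner, the bottle and the flange where they are.

Things in the scene. Friction and masses are not known exactly. Their poses are not given: they have to be found in the camera images.
- press: Green lever press fixed to the bench, 265 x 130 mm. Origin: bench level under the ram axis; z up; open front looks to its -x, column 80-130 mm behind the axis (+x), lever on side +y. Flat bed 30 mm above the bench reaches 125 mm in front of the axis, 65 mm to each side. Head 56 mm wide, to 34 mm in front, 140-230 mm above the bench; the ram's top is at 310, the lever's ball at up to 345.
- nest (a point): Point on the bed's top on the ram axis, 30 mm above the bench; axes as the press. A fully home counterweight has its bore centre here. The back stop's face is 26 mm behind it (+x).
- mouth (a point): Bed level, mid-way between the two guides at their front end, 55 mm in front of the nest. The guides are 14 mm high, 54 mm apart (inner faces), parallel from here to the back stop; from here forward they flare wider for 18 mm. Axes as the press.
- shaft_tip (a point): Centre of the lower end of the steel test shaft under the ram: 27.4 mm diameter, 34 mm long up to a 42 mm wide shoulder, lower end bevelled. With the lever upright it is 76 mm above the bench. Axes as the press.
- key_face (a point): Middle of the outer face of the shaft's brass key, 18.5 mm from the shaft's axis. The key is 8 mm wide, 4.8 mm proud and always looks to the press's -y, the side away from the lever. A yellow paint mark sits over it on the shoulder.
- press_ram (a joint): Downward travel of ram and test shaft in m: 0 fully up; its shoulder rests on a counterweight's 30 mm boss at about 0.050. Geared to the lever, 33.5 mm per rad.
- press_lever (a joint): Hand lever angle in rad: 0 upright (shaft up), growing as it swings towards the press's front and down; level at 1.57; the shoulder lands at about 1.49. Stiff, stays where left; needs about 4 to 8 N at 120 mm from its pivot. Starts between 0 and 0.15.
- lever_pivot (a point): Point on the lever's axis, in the middle of its bar: 175 mm above the bench, 46 mm behind the ram axis (press +x), 64 mm to the press's +y side. The lever swings about the press's y axis. Its bar is round steel, 14 mm thick.
- lever_ball (a point): Centre of the black ball, 30 mm diameter, at the end of the lever, 155 mm from the pivot.
- weight_left: Grey cast counterweight, 140 x 52 mm, under 1 kg. Origin: bore axis, underside; z up; +x from bore to weight. Boss 52 mm round, 30 high, bore 30.4; web 14 high at x 26-70 mm; weight block 24 high at x 70-114. Sides straight, 52 mm apart, x 0-114. Mass centre x 50. Keyway, 11 mm wide, out to 20.7 mm from the axis, opens to its +y: left looking from bore to weight. Yellow mark there.
- weight_right: As weight_left, but the keyway opens to its -y: to the right when looking from bore to weight.
- weight_inline: As weight_left, but the keyway opens to its +x, towards the weight.
- spanner: Steel spanner, 170 mm long, lying on the bench. A bystander.
- oil_bottle: White plastic bottle with red cap, 66 mm diameter, 150 mm high, standing. A bystander.
- flange: Aluminium vacuum blank flange with stub, 55 mm diameter, 45 mm high, standing. A bystander.
Things that resemble listed ones, but are neither listed nor needed, are in the scene too. What is shaped like the weight_left but orange is not meant.

How it is judged:
On the way, in this order (a step that is already met when the one before it is completed fails the run):
1. the matching counterweight lies flat and fully home in the fixture, weight to the front, with the shaft still above it (horizontal distance between weight_left and nest below 0.004 m and z of weight_left in the frame of nest below 0.003 m and angle between the x axis of weight_left and the x axis of press, either way round below 0.08 rad and angle between weight_left's own z axis and vertical below 0.05 rad and value of joint press_ram below 0.013 m), for 0.2 s.
2. the lever has brought the shaft down through its bore, shoulder on the boss (horizontal distance between weight_left and nest below 0.004 m and value of joint press_ram above 0.0475 m), for 0.2 s.
At the end, for the whole second after the job is handed in: weight_left lies flat on the press bed (within 3 mm of it, tilt under 0.05 rad), its bore within 4 mm of the ram axis and in line with the press to 0.08 rad; the ram stays down at 47.5 mm or more of its travel, so that the keyed shaft is through the bore; everything is at rest (all of step 2 and z of weight_left in the frame of nest below 0.003 m and angle between the x axis of weight_left and the x axis of press, either way round below 0.08 rad and angle between weight_left's own z axis and vertical below 0.05 rad and linear speed of weight_left below 0.01 m/s); the robot touches nothing.
It fails at once if one of the other two counterweights was moved more than 25 mm (distance of any of weight_right, weight_inline from where it was at the start of the episode above 0.025 m).
It fails at once if the spanner, bottle or flange was moved more than 25 mm or tipped (distance of any of spanner, oil_bottle, flange from where it was at the start of the episode above 0.025 m or angle between any of oil_bottle, flange's own z axis and vertical above 0.5 rad).
It also fails if it takes over 72 s, if anything falls off the work surface, if the arm or the gripper's body presses on something with over 40 N, if the wrist force passes 120 N, or if a joint passes its speed limit or range.

## Working session

There is one attempt and no reset: what is moved stays moved. The work goes in short steps, Python scripts to look and compute and a tool call to move; the robot and the scene stay as the last step left them, time stands still between calls to the robot, and variables do not carry over. Pictures are saved under pics/ and viewed, at most 10 in all, crops included, and the job is handed in when it is done.

Besides the shell and the picture viewer there is one more tool, called after "Call:" as name(argument=value, ...), one argument or row to a line, values as JSON. jog_arm: Moves the arm, as the interface text tells. Its arguments: {"type":"object","properties":{"offset":{"type":"array"},"angular":{"type":"array"},"grip":{"type":"array"}},"required":["offset","angular","grip"]}

```bash
mkdir -p pics; cat > h.py <<'E'
import numpy as np, cv2
from workcell import arm
def cam(n):
    p=arm.camera_params(n); R=cv2.Rodrigues(np.array(p["rvec"],float))[0]; t=np.array(p["tvec"],float).ravel()
    f=192/np.tan(np.radians(p["fov_y"])/2); K=np.array([[f,0,p["cx"]],[0,f,p["cy"]],[0,0,1]]); return K,R,t
def ray(n,u,v):
    K,R,t=cam(n); return -R.T@t, R.T@np.linalg.solve(K,[u,v,1.])
def onz(n,u,v,z):
    c,d=ray(n,u,v); return c+d*(z-c[2])/d[2]
def proj(n,P):
    K,R,t=cam(n); q=(K@(R@np.atleast_2d(P).T+t[:,None])).T; return q[:,:2]/q[:,2:]
def tri(u1,u2):
    c,d=ray("top",*u1); e,g=ray("side",*u2); s=np.linalg.lstsq(np.c_[d,-g],e-c,rcond=None)[0]
    a,b=c+d*s[0],e+g*s[1]; return (a+b)/2,np.linalg.norm(a-b)
E
python3 - <<'E'
from h import *
for n in("top","side"):
    im=arm.snapshot(n); cv2.imwrite(f"pics/{n}0.png",im)
    p=arm.camera_params(n); c,d=ray(n,p["cx"],p["cy"]); print(n,p,c,d)
print(arm.read_state())
E
```

```text
top {'fov_y': 56.22512530587396, 'cx': 255.69688134047772, 'cy': 191.43385794095013, 'rvec': array([ 2.2129649 , -1.97370312,  0.2335864 ]), 'tvec': array([-0.09990661,  0.62002734,  1.11284635])} [ 0.3591485  -0.05265432  1.22518656] [ 0.22643995  0.0202906  -0.97381376]
side {'fov_y': 57.529982873173864, 'cx': 255.41673744047733, 'cy': 192.34873087306832, 'rvec': array([ 2.18625166, -0.5961788 ,  0.309768  ]), 'tvec': array([-0.50807995,  0.32416755,  0.96940646])} [ 0.13765458 -0.72742394  0.86884081] [ 0.41106677  0.66244177 -0.62625475]
{'clock': 0.1, 'qpos': array([ 1.20541495e+00,  3.13922174e-01,  4.51032681e-02,  1.30356191e+00,
       -4.14352915e-05,  1.43117971e+00]), 'qvel': array([-0.00035301, -0.00170953,  0.00204933,  0.00135418, -0.00013579,
       -0.00055173]), 'effort': array([ 3.69284389e-03, -4.81723452e+01,  2.99244905e+01,  1.26928373e-02,
       -6.69669112e-05, -8.53597385e-06]), 'tcp_pos': array([0.12860039, 0.56002392, 0.25250413]), 'tool_rot': array([-3.14001781e+00, -1.79471429e-04,  2.91582779e+00]), 'contact_force': array([ 0.37766639, -0.45343437, -0.12315526]), 'ft_torque': array([-0.01240331,  0.00845889, -0.00592469]), 'grasp_force': 0.0, 'opening': 0.08512523888991967}
```

View pics/top0.png

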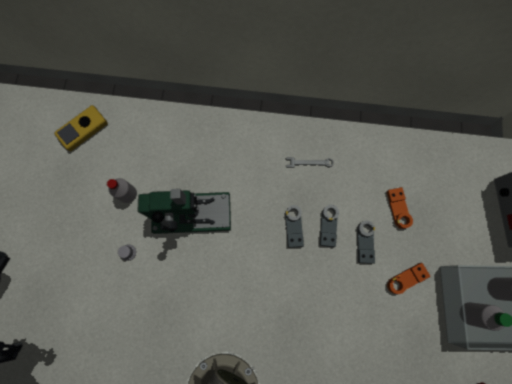

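View pics/side0.png

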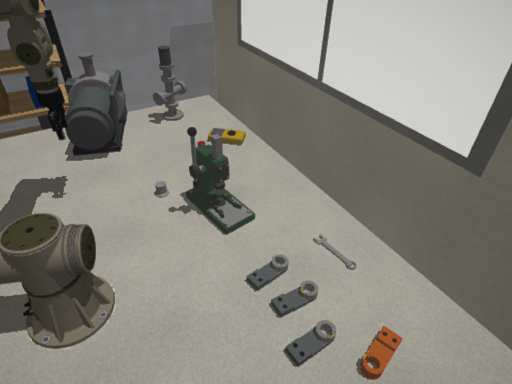

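The top picture shows the press at (185,212) with its open front to the right (world -y) and its lever towards the robot. The three grey counterweights are near (293,228), (329,226) and (366,242). The orange ones are decoys. Next I'll enlarge the bosses in both views to find the keyways.

```bash
python3 - <<'E'
from h import *
t=cv2.imread("pics/top0.png"); s=cv2.imread("pics/side0.png")
a=cv2.resize(t[198:270,280:380],(800,576),interpolation=cv2.INTER_CUBIC)
cv2.imwrite("pics/cropt.png",a)
b=cv2.resize(s[245:365,240:345],(525,600),interpolation=cv2.INTER_CUBIC); cv2.imwrite("pics/crops.png",b)
E
```

```text
(no output)
```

View pics/cropt.png

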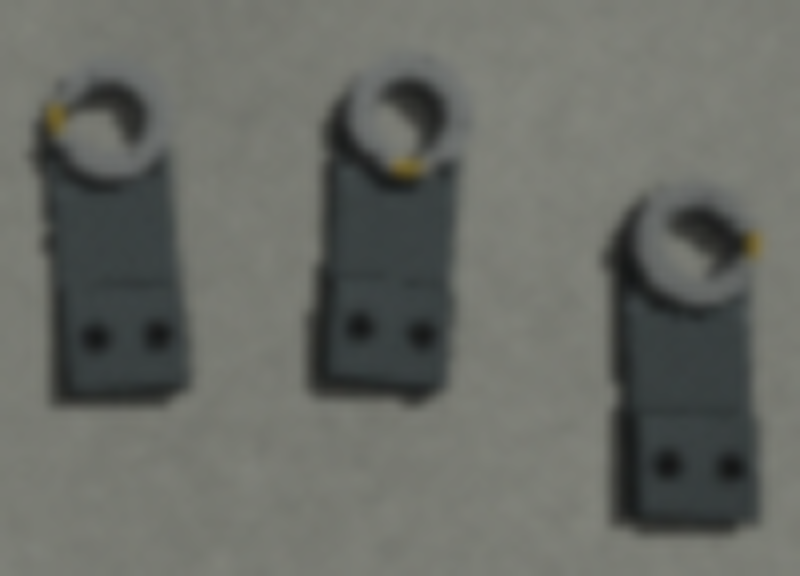

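View pics/crops.png

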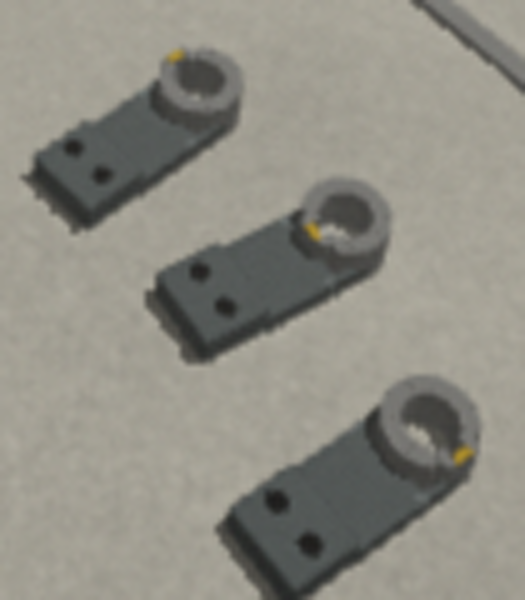

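Looking from bore to weight (down in the picture, world -x), left is image right (world -y):
- (293,228) has its mark at image left, so it is weight_right.
- (329,226) has its mark towards the weight, so it is weight_inline.
- **(366,242)** has its mark at image right, so it is **weight_left**. With its weight to the press's -x, its +y is the press's -y, where the key looks.

Next I measure the press and weight_left.

```bash
python3 - <<'E'
from h import *
t=cv2.imread("pics/top0.png"); s=cv2.imread("pics/side0.png")
a=cv2.resize(t[180:270,130:240],(484,396),interpolation=cv2.INTER_CUBIC)
b=cv2.resize(s[120:235,180:259],(309,450),interpolation=cv2.INTER_CUBIC)
c=np.zeros((450,800,3),np.uint8); c[:396,:484]=a; c[:,488:797]=b
cv2.imwrite("pics/press.png",cv2.convertScaleAbs(c,alpha=1.4))
# weight masks (top): dark bluish grey body
hsv=cv2.cvtColor(t,cv2.COLOR_BGR2HSV)
print(hsv[245,366],hsv[225,367],hsv[270,330])
y=cv2.inRange(hsv,(15,120,60),(35,255,255)); n,l,st,ce=cv2.connectedComponentsWithStats(y)
for i in range(1,n): 
    if st[i,4]<40: print("y top",ce[i],st[i,4])
hs=cv2.cvtColor(s,cv2.COLOR_BGR2HSV);y=cv2.inRange(hs,(15,120,60),(35,255,255)); n,l,st,ce=cv2.connectedComponentsWithStats(y)
for i in range(1,n): 
    if st[i,4]<40: print("y side",ce[i],st[i,4])
# holes
g=cv2.cvtColor(t,cv2.COLOR_BGR2GRAY)
m=cv2.inRange(hsv,(70,25,20),(120,255,90)); m[:195]=0;m[275:]=0;m[:,:280]=0;m[:,382:]=0
cs,_=cv2.findContours(m,cv2.RETR_EXTERNAL,2)
for c in cs:
    if cv2.contourArea(c)>60: print(cv2.contourArea(c),cv2.minAreaRect(c))
E
```

```text
[94 28 64] [60 14 36] [ 34  17 122]
y top [286.33333333 212.33333333] 3
y top [330.66666667 218.66666667] 3
y top [397.77777778 221.11111111] 9
y top [373.5 228. ] 2
y top [393.81818182 278.54545455] 11
y side [ 3. 51.] 1
y side [ 8. 51.] 1
y side [10. 53.] 1
y side [13. 58.] 1
y side [10. 65.] 1
y side [ 0. 92.] 1
y side [ 7. 94.] 1
y side [  1.82142857 100.71428571] 28
y side [  1.         105.33333333] 3
y side [  9. 107.] 3
y side [ 10. 111.] 1
y side [  9. 113.] 1
y side [  0.5 115. ] 2
y side [209.875 134.75 ] 24
y side [274.66666667 255.66666667] 3
y side [302.28571429 290.85714286] 7
y side [332.1 335.6] 10
y side [364.61538462 355.84615385] 13
317.0 ((365.5, 248.5), (27.0, 15.0), 90.0)
290.0 ((294.2882385253906, 233.24703979492188), (25.539934158325195, 14.03546142578125), 85.60128784179688)
289.0 ((327.9530944824219, 232.53941345214844), (14.207255363464355, 26.292085647583008), 4.969740867614746)
```

View pics/press.png

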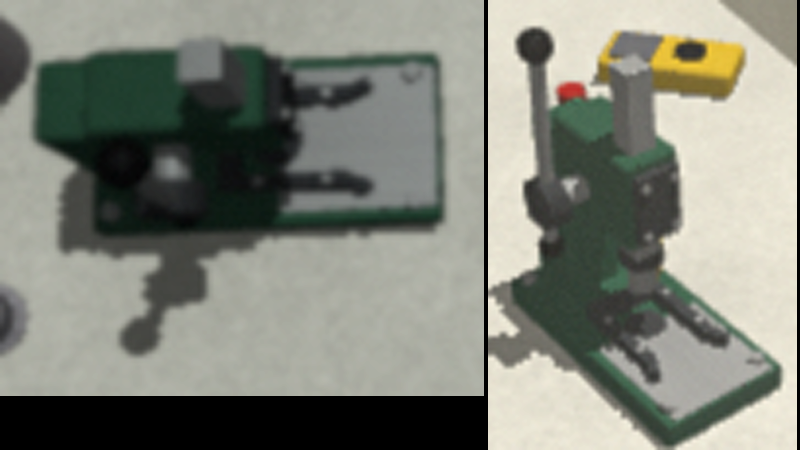

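The enlarged press shows its front to world -y, the guide tips at about top (213.6,200) and (213.6,222), the ball at top (158,216) and side (192,132), and the lever upright. Triangulating these now.

```bash
python3 - <<'E'
from h import *
T=lambda u,v:(130+u/4.4,180+v/4.4); S=lambda u,v:(180+(u-488)/3.91,120+v/3.91)
for n,a,b in [("farfront",T(440,57),S(780,368)),("nearfront",T(441,221),S(668,431)),("ball",T(123,160),S(534,46)),("ramtop",T(200,60),S(631,64)),
  ("guideR tip",T(368,88),S(722,338)),("guideL tip",T(368,184),S(655,374))]:
    p,e=tri(a,b); print(n,p.round(4),round(e*1e3,1))
print(cv2.Rodrigues(np.eye(3))[0].ravel()[:1])
# mid of base side edges (top view, z=.03)
for uv in [(440,57),(150,52),(441,221),(100,232)]: print("base",onz("top",*T(*uv),.03).round(4))
C=lambda u,v:(280+u/8,198+v/8); D=lambda u,v:(240+u/5,245+v/5)
print("bore",onz("top",*C(692,246),.030).round(4),"side",onz("side",*D(429,426),.030).round(4))
print("mark",onz("top",*C(752,245),.03).round(4),onz("side",*D(463,455),.03).round(4))
print("holes",onz("top",*C(668,466),.024).round(4),onz("top",*C(731,468),.024).round(4),onz("side",*D(277,502),.024).round(4),onz("side",*D(311,546),.024).round(4))
print("endedge",onz("top",*C(638,521),.024).round(4),onz("top",*C(758,521),.024).round(4))
print("others bore",onz("top",*C(107,125),.03).round(4),onz("top",*C(408,117),.03).round(4))
print("overhang",arm.finger_overhang, arm.read_state()["tool_rot"])
E
```

```text
farfront [0.6234 0.0587 0.0266] 1.9
nearfront [0.4983 0.0413 0.0231] 4.2
ball [0.4756 0.2034 0.3276] 0.2
ramtop [0.5444 0.174  0.3065] 3.3
guideR tip [0.5905 0.109  0.039 ] 2.6
guideL tip [0.5172 0.0993 0.0356] 1.5
[0.]
base [0.6217 0.0587 0.03  ]
base [0.5999 0.2823 0.03  ]
base [0.4956 0.0415 0.03  ]
base [0.458 0.296 0.03 ]
bore [ 0.5523 -0.4099  0.03  ] side [ 0.5536 -0.4168  0.03  ]
mark [ 0.5556 -0.4348  0.03  ] [ 0.5583 -0.4378  0.03  ]
holes [ 0.4611 -0.4058  0.024 ] [ 0.4632 -0.4317  0.024 ] [ 0.4642 -0.4075  0.024 ] [ 0.4654 -0.4341  0.024 ]
endedge [ 0.4374 -0.3946  0.024 ] [ 0.443  -0.4436  0.024 ]
others bore [ 0.5753 -0.1625  0.03  ] [ 0.5932 -0.2884  0.03  ]
overhang 0.022 [-3.14001781e+00 -1.79471429e-04  2.91582779e+00]
```

Cross-checks hold. Ball height is 0.328 (0.330 expected), the front width is 126 mm (130), and bore to holes is 90 mm. The ram axis from three sources agrees to 2 mm.

- **Nest:** (0.545, 0.1745), press x heading 97.3°.
- **weight_left:** bore at (0.553, -0.413), heading about 184.5°.

I'll carry the tool around the robot side of the lever.

Call:
jog_arm(
  offset=[
    [2.4,-2.9,0],
    [2.4,-2.9,0],
    [2.4,-2.9,0],
    [2.4,-2.9,0],
    [2.4,-2.9,0],
    [2.4,-2.9,0],
    [2.4,-2.9,0],
    [1,-4,0],
  ],
  angular=[
    [0,0,0.1],
    [0,0,0.1],
    [0,0,0.1],
    [0,0,0],
    [0,0,0],
    [0,0,0],
    [0,0,0],
    [0,0,0],
  ],
  grip=[1,1,1,1,1,1,1,1],
)

```text
clock: 0.77
tcp_pos: [0.3094, 0.3169, 0.253]
tool_rot: [3.141, 0.002, -3.068]
contact_force: [1.1, 0.4, 0.7]
opening: 0.0854
grasp_force: 0.0
```

Call:
jog_arm(
  offset=[
    [1,-4,0],
    [1,-4,0],
    [1,-4,0],
    [0.8,-4,0],
    [0.8,-4,0],
    [0.5,-4,0],
    [0.5,-4,0],
    [0.5,-4,0],
  ],
  angular=[
    [0,0,0],
    [0,0,0],
    [0,0,0],
    [0,0,0],
    [0,0,0],
    [0,0,0],
    [0,0,0],
    [0,0,0],
  ],
  grip=[1,1,1,1,1,1,1,1],
)

```text
clock: 1.43
tcp_pos: [0.3672, -0.0044, 0.2533]
tool_rot: [3.141, 0.0, -3.067]
contact_force: [1.1, 0.9, 0.2]
opening: 0.0854
grasp_force: 0.0
```

Call:
jog_arm(
  offset=[
    [1,-3.8,0],
    [1,-3.8,0],
    [1,-3.8,0],
    [1,-3.8,0],
    [1,-3.8,0],
    [1,-3.8,0],
    [1,-3.8,0],
    [1,-3.8,0],
  ],
  angular=[
    [0,0,0],
    [0,0,0],
    [0,0,0],
    [0,0,0],
    [0,0,0],
    [0,0,0],
    [0,0,0],
    [0,0,0],
  ],
  grip=[1,1,1,1,1,1,1,1],
)

```text
clock: 2.1
tcp_pos: [0.4476, -0.3085, 0.2528]
tool_rot: [3.141, -0.0, -3.068]
contact_force: [1.1, 0.0, 0.4]
opening: 0.0854
grasp_force: 0.0
```

Call:
jog_arm(
  offset=[
    [1,-3.7,0],
    [0.8,-3.7,-1],
    [0.8,-3.7,-2],
    [0,0,-3],
    [0,0,-3],
    [0,0,-3],
    [0,0,-2],
    [0,0,0],
  ],
  angular=[
    [0,0,0],
    [0,0,0],
    [0,0,0],
    [0,0,0],
    [0,0,0],
    [0,0,0],
    [0,0,0],
    [0,0,0],
  ],
  grip=[1,1,1,1,1,1,1,1],
)

```text
clock: 2.77
tcp_pos: [0.4708, -0.4138, 0.1078]
tool_rot: [3.133, -0.006, -3.068]
contact_force: [-0.6, 1.2, 0.4]
opening: 0.0852
grasp_force: 0.0
```

```bash
python3 - <<'E'
from h import *
s=arm.read_state(); print(s["tcp_pos"],s["tool_rot"],s["qpos"])
a=arm.snapshot("top")[190:290,300:430]; b=arm.snapshot("side")[240:384,230:390]
c=np.zeros((400,800,3),np.uint8); a=cv2.resize(a,(416,320)); b=cv2.resize(b,(384,346)); c[:320,:416]=a; c[:346,416:]=b
cv2.imwrite("pics/over.png",c)
E
```

```text
[ 0.47080527 -0.41380265  0.10782372] [ 3.13315181 -0.00633633 -3.06767553] [-8.49046873e-01  4.95047848e-01 -4.52193880e-02  1.04108344e+00
  4.13059692e-05 -9.22937471e-01]
```

View pics/over.png

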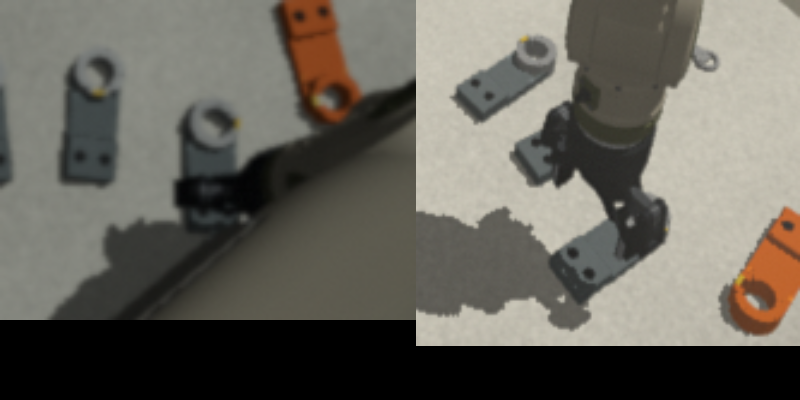

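The gripper is centred over weight_left, the one with its keyway mark on the right. Descending and closing.

Call:
jog_arm(
  offset=[
    [0.2,-0.4,-2],
    [0,0,-2],
    [0,0,-2],
    [0,0,-1.5],
    [0,0,-0.8],
    [0,0,0],
    [0,0,0],
    [0,0,0],
  ],
  angular=[
    [0,0,0],
    [0,0,0],
    [0,0,0],
    [0,0,0],
    [0,0,0],
    [0,0,0],
    [0,0,0],
    [0,0,0],
  ],
  grip=[1,1,1,1,1,1,-0.2,-1],
)

```text
clock: 3.53
tcp_pos: [0.4765, -0.4216, 0.0328]
tool_rot: [-3.139, 0.002, -3.067]
contact_force: [1.0, 0.0, -0.5]
opening: 0.064
grasp_force: 0.0
```

Call:
jog_arm(
  offset=[
    [0,0,0],
    [0,0,0],
    [0,0,0],
    [0,0,0],
    [0,0,0],
    [0,0,0],
  ],
  angular=[
    [0,0,0],
    [0,0,0],
    [0,0,0],
    [0,0,0],
    [0,0,0],
    [0,0,0],
  ],
  grip=[-1,-1,-1,-1,-1,-1],
)

```text
clock: 4.03
tcp_pos: [0.4763, -0.4204, 0.033]
tool_rot: [-3.141, 0.002, -3.067]
contact_force: [-0.1, 3.4, 7.2]
opening: 0.0502
grasp_force: 64.3
```

Call:
jog_arm(
  offset=[
    [0,0,0],
    [0,0,0],
    [0,0,-0.7],
    [0,0,0],
    [0,0,0],
    [0,0,0],
    [0,0,0],
    [0,0,0],
  ],
  angular=[
    [0,0,0],
    [0,0,0],
    [0,0,0],
    [0,0,0],
    [0,0,0],
    [0,0,0],
    [0,0,0],
    [0,0,0],
  ],
  grip=[0.5,0.5,0.5,0.5,-1,-1,-1,-1],
)

```text
clock: 4.7
tcp_pos: [0.4753, -0.4206, 0.0236]
tool_rot: [3.141, -0.001, -3.068]
contact_force: [-0.8, -1.2, -0.6]
opening: 0.0506
grasp_force: 65.3
```

Call:
jog_arm(
  offset=[
    [0,0,0],
    [0,0,0],
    [0,0,2],
    [0,0,2],
    [0,0,2],
    [0,0,0],
  ],
  angular=[
    [0,0,0],
    [0,0,0],
    [0,0,0],
    [0,0,0],
    [0,0,0],
    [0,0,0],
  ],
  grip=[-1,-1,-1,-1,-1,-1],
)

```text
clock: 5.2
tcp_pos: [0.4768, -0.4216, 0.0867]
tool_rot: [-3.139, 0.003, -3.067]
contact_force: [1.1, -0.5, -5.9]
opening: 0.0506
grasp_force: 65.4
```

```bash
python3 - <<'E'
from h import *
s=arm.read_state(); print(s["tcp_pos"],s["tool_rot"],s["contact_force"],s["ft_torque"])
b=arm.snapshot("side")[240:384,230:390]
cv2.imwrite("pics/lift.png",cv2.resize(b,(480,432)))
E
```

```text
[ 0.47677975 -0.42164768  0.08670727] [-3.13850402e+00  2.63517105e-03 -3.06713360e+00] [ 1.1238833  -0.52599761 -5.8853344 ] [-0.17417808  0.08086819  0.02261224]
```

View pics/lift.png

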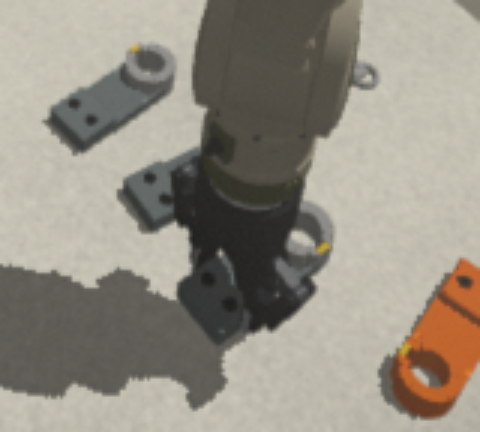

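The weight lifted, but the boss droops because the grip is off the mass centre. I'll set it down and regrasp over the mass centre at x≈50, on the web.

Call:
jog_arm(
  offset=[
    [0,0,-2],
    [0,0,-1.5],
    [0,0,-1.2],
    [0,0,-0.8],
    [0,0,-0.4],
    [0,0,0],
    [0,0,0],
    [0,0,0],
  ],
  angular=[
    [0,0,0],
    [0,0,0],
    [0,0,0],
    [0,0,0],
    [0,0,0],
    [0,0,0],
    [0,0,0],
    [0,0,0],
  ],
  grip=[-1,-1,-1,-1,-1,-1,0.3,1],
)

```text
clock: 5.92
tcp_pos: [0.4767, -0.4217, 0.0259]
tool_rot: [-3.139, 0.002, -3.067]
contact_force: [-0.7, 0.3, 0.3]
opening: 0.0664
grasp_force: 0.0
```

Call:
jog_arm(
  offset=[
    [0,0,0],
    [0,0,0],
    [0,0,2],
    [-1,0,3],
    [-2,0,3],
    [-3,0,3],
    [-3,0,0],
    [0,0,0],
  ],
  angular=[
    [0,0,0],
    [0,0,0],
    [0,0,0],
    [0,0,0],
    [0,0,0],
    [0,0,0],
    [0,0,0],
    [0,0,0],
  ],
  grip=[1,1,1,1,1,1,1,1],
)

```text
clock: 6.58
tcp_pos: [0.3831, -0.4214, 0.1372]
tool_rot: [-3.138, 0.0, -3.07]
contact_force: [-0.2, 0.9, -0.2]
opening: 0.0856
grasp_force: 0.0
```

```bash
python3 - <<'E'
from h import *
s=arm.read_state(); print(s["tcp_pos"],s["tool_rot"])
a=arm.snapshot("top");b=arm.snapshot("side");cv2.imwrite("pics/t2.png",a);cv2.imwrite("pics/s2.png",b)
a=a[205:285,335:405]; b=b[290:384,260:360]
c=np.zeros((480,800,3),np.uint8); a=cv2.resize(a,(392,448),interpolation=cv2.INTER_CUBIC); b=cv2.resize(b,(400,376),interpolation=cv2.INTER_CUBIC); c[:448,:392]=a; c[:376,400:]=b
cv2.imwrite("pics/down2.png",c)
E
```

```text
[ 0.38312484 -0.4214466   0.1371536 ] [-3.13839204e+00  2.60701540e-04 -3.07031003e+00]
```

View pics/down2.png

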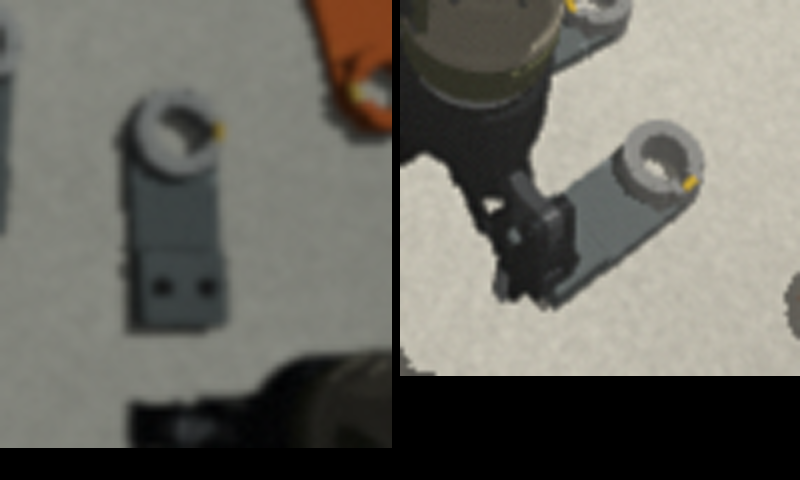

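The weight is flat and unmoved: bore at top px (366.4,228.9), holes at (363.9,256.4) and (372,256.4). Regrasping at x≈50.

Call:
jog_arm(
  offset=[
    [4,0.1,0],
    [4,0.1,0],
    [4,0,-1],
    [0,0,-3.5],
    [0,0,-3.5],
    [0,0,-2.3],
    [0,0,-1],
    [0,0,0],
  ],
  angular=[
    [0,0,0],
    [0,0,0],
    [0,0,0],
    [0,0,0],
    [0,0,0],
    [0,0,0],
    [0,0,0],
    [0,0,0],
  ],
  grip=[1,1,1,1,1,1,1,1],
)

```text
clock: 7.35
tcp_pos: [0.5052, -0.4163, 0.0173]
tool_rot: [3.136, -0.004, -3.066]
contact_force: [-0.8, 0.6, 0.7]
opening: 0.0855
grasp_force: 0.0
```

Call:
jog_arm(
  offset=[
    [0,0,0],
    [0,0,0],
    [0,0,0],
    [0,0,0],
    [0,0,0],
    [0,0,0],
  ],
  angular=[
    [0,0,0],
    [0,0,0],
    [0,0,0],
    [0,0,0],
    [0,0,0],
    [0,0,0],
  ],
  grip=[0.2,-0.2,-1,-1,-1,-1],
)

```text
clock: 7.85
tcp_pos: [0.5072, -0.419, 0.0241]
tool_rot: [-3.14, 0.003, -3.067]
contact_force: [0.1, 3.6, 5.7]
opening: 0.05
grasp_force: 65.2
```

Call:
jog_arm(
  offset=[
    [0,0,0],
    [0,0,0],
    [-0.3,0,-0.4],
    [0,0,0],
    [0,0,0],
    [0,0,0],
    [0,0,0],
    [0,0,0],
  ],
  angular=[
    [0,0,0],
    [0,0,0],
    [0,0,0],
    [0,0,0],
    [0,0,0],
    [0,0,0],
    [0,0,0],
    [0,0,0],
  ],
  grip=[0.5,0.5,0.5,0.5,-1,-1,-1,-1],
)

```text
clock: 8.52
tcp_pos: [0.5033, -0.4194, 0.0191]
tool_rot: [-3.14, 0.001, -3.068]
contact_force: [-3.0, 1.0, 10.2]
opening: 0.05
grasp_force: 69.9
```

Call:
jog_arm(
  offset=[
    [0,0,0],
    [0,0,0],
    [0,0,2],
    [0,0,2],
    [0,0,3],
    [0,0,3],
    [0,0,2],
    [0,0,0],
  ],
  angular=[
    [0,0,0],
    [0,0,0],
    [0,0,0],
    [0,0,0],
    [0,0,0],
    [0,0,0],
    [0,0,0],
    [0,0,0],
  ],
  grip=[-1,-1,-1,-1,-1,-1,-1,-1],
)

```text
clock: 9.18
tcp_pos: [0.5044, -0.4201, 0.1411]
tool_rot: [-3.137, 0.004, -3.068]
contact_force: [0.2, -1.4, -5.6]
opening: 0.0505
grasp_force: 66.5
```

```bash
python3 - <<'E'
from h import *
s=arm.read_state(); print(s["tcp_pos"],s["tool_rot"],s["contact_force"],s["ft_torque"])
t=arm.snapshot("top"); b=arm.snapshot("side")
for n,im in(("t",t),("s",b)):
    cv2.imwrite(f"pics/{n}3.png",im)
    h=cv2.cvtColor(im,cv2.COLOR_BGR2HSV);y=cv2.inRange(h,(18,120,60),(35,255,255)); k,l,st,ce=cv2.connectedComponentsWithStats(y)
    print(n,[(ce[i].round(1),st[i,4]) for i in range(1,k) if st[i,4]<40 and ce[i][0]>260 and ce[i][1]>200])
E
```

```text
[ 0.50436831 -0.42013899  0.14107579] [-3.13717039  0.00357987 -3.06759605] [ 0.24553442 -1.3919644  -5.64196843] [-0.15668915 -0.09792709  0.01548053]
t [(array([286.3, 212.3]), np.int32(3)), (array([330.7, 218.7]), np.int32(3)), (array([387.7, 222.7]), np.int32(3))]
s [(array([274.7, 255.7]), np.int32(3)), (array([341.3, 309.1]), np.int32(9)), (array([364.4, 356. ]), np.int32(11))]
```

```bash
python3 - <<'E'
from h import *
for z in (.145,.15,.155): print(z,proj("top",[.556,-.438,z]).round(1),proj("side",[.556,-.438,z]).round(1))
p,e=tri((387.7,222.7),(341.3,309.1)); print(p,e)
t=cv2.imread("pics/t3.png")[195:285,330:430]; s=cv2.imread("pics/s3.png")[250:384,250:380]
c=np.zeros((460,800,3),np.uint8); c[:360,:400]=cv2.resize(t,(400,360),interpolation=cv2.INTER_CUBIC); c[:412,400:]=cv2.resize(s,(400,412),interpolation=cv2.INTER_CUBIC)
cv2.imwrite("pics/v9.png",c)
E
```

```text
0.145 [[387.4 223.8]] [[339.6 310.8]]
0.15 [[388.  223.6]] [[339.9 309.6]]
0.155 [[388.6 223.3]] [[340.3 308.4]]
[ 0.55955188 -0.43782815  0.14871871] 0.001702752365814076
```

The mark triangulates to z = 0.149 (0.152 expected if level), so the weight hangs level with its bore about 52 mm from the TCP. Carrying it to the press front with a 93° turn.

Call:
jog_arm(
  offset=[
    [0.4,2,0],
    [0.5,3.3,0],
    [0.5,3.3,0],
    [0.5,3.3,0],
    [0.5,3.3,0],
    [0.5,3.3,0],
    [0.5,3.3,0],
    [0.5,3.3,0],
  ],
  angular=[
    [0,0,0.125],
    [0,0,0.125],
    [0,0,0.125],
    [0,0,0.125],
    [0,0,0.125],
    [0,0,0.125],
    [0,0,0.125],
    [0,0,0.125],
  ],
  grip=[-1,-1,-1,-1,-1,-1,-1,-1],
)

```text
clock: 9.95
tcp_pos: [0.5399, -0.1651, 0.1337]
tool_rot: [3.135, -0.0, -2.062]
contact_force: [0.6, 0.2, -8.1]
opening: 0.0501
grasp_force: 66.4
```

Call:
jog_arm(
  offset=[
    [0.5,3.3,0],
    [0.5,3.3,0],
    [0.5,3.3,0],
    [0.4,3.3,0],
    [0.4,3,0],
    [0,2,0],
    [0,0,0],
    [0,0,0],
  ],
  angular=[
    [0,0,0.125],
    [0,0,0.125],
    [0,0,0.125],
    [0,0,0.125],
    [0,0,0.125],
    [0,0,0],
    [0,0,0],
    [0,0,0],
  ],
  grip=[-1,-1,-1,-1,-1,-1,-1,-1],
)

```text
clock: 10.62
tcp_pos: [0.5628, 0.016, 0.1341]
tool_rot: [3.136, 0.001, -1.44]
contact_force: [-0.7, -0.6, -7.3]
opening: 0.0502
grasp_force: 66.4
```

```bash
python3 - <<'E'
from h import *
s=arm.read_state(); print(s["tcp_pos"],s["tool_rot"],s["contact_force"],s["ft_torque"])
psi=np.radians(97.3); ex=np.array([np.cos(psi),np.sin(psi)]); ey=np.array([-ex[1],ex[0]])
d=s["tcp_pos"][:2]-[.5447,.1745]; print("press frame",d@ex,d@ey)
t=arm.snapshot("top"); b=arm.snapshot("side")
for n,im in(("t",t),("s",b)):
    cv2.imwrite(f"pics/{n}4.png",im)
    h=cv2.cvtColor(im,cv2.COLOR_BGR2HSV);y=cv2.inRange(h,(18,110,50),(35,255,255)); k,l,st,ce=cv2.connectedComponentsWithStats(y)
    print(n,[(ce[i].round(1),st[i,4]) for i in range(1,k) if st[i,4]<40 and 140<ce[i][0]<400 and ce[i][1]>150])
t=t[170:260,150:290]; s=b[130:260,180:320]
c=np.zeros((460,800,3),np.uint8); c[:270,:420]=cv2.resize(t,(420,270),interpolation=cv2.INTER_CUBIC); c[:353,420:]=cv2.resize(s,(380,353),interpolation=cv2.INTER_CUBIC)
cv2.imwrite("pics/v10.png",c)
E
```

```text
[0.56283453 0.01597584 0.13410985] [ 3.13575190e+00  1.07906712e-03 -1.43989988e+00] [-0.70035773 -0.59604185 -7.34937497] [-0.01482412  0.0498185   0.04300937]
press frame -0.15954348641534938 0.002155267228858969
t [(array([286.5, 212.5]), np.int32(4)), (array([330.2, 218.6]), np.int32(5)), (array([397.7, 221.1]), np.int32(7)), (array([394. , 278.7]), np.int32(7))]
s [(array([275. , 255.8]), np.int32(4)), (array([302.1, 290.9]), np.int32(8)), (array([364.4, 356. ]), np.int32(11))]
```

View pics/v10.png

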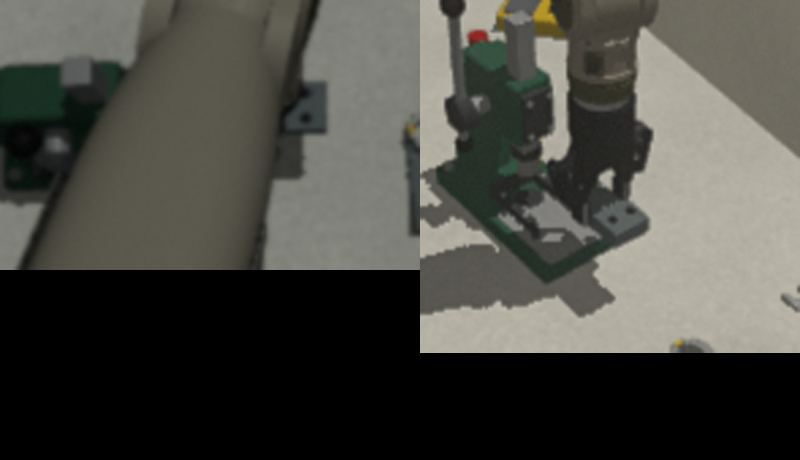

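The weight hangs level in front of the bed with clear space to the head. Block holes are at side px (250.7,210.7) and (257.4,207.7). Lowering to just above the bed.

Call:
jog_arm(
  offset=[
    [0.2,0,-2.5],
    [0,0,-2.5],
    [0,0,-2],
    [0,0,-0.8],
    [0,0,0],
    [0,0,0],
  ],
  angular=[
    [0,0,0],
    [0,0,0],
    [0,0,0],
    [0,0,0],
    [0,0,0],
    [0,0,0],
  ],
  grip=[-1,-1,-1,-1,-1,-1],
)

```text
clock: 11.22
tcp_pos: [0.5668, 0.0137, 0.059]
tool_rot: [3.14, 0.0, -1.444]
contact_force: [1.2, -0.1, -6.7]
opening: 0.0502
grasp_force: 66.3
```

```bash
cat >> h.py <<'E'
psi=np.radians(97.3); ex=np.array([np.cos(psi),np.sin(psi)]); ey=np.array([-ex[1],ex[0]])
def pf(p): d=np.asarray(p)[:2]-[.5447,.1745]; return (np.array([d@ex,d@ey])*1e3).round(1)
def st():
    s=arm.read_state(); print(s["clock"],"z",s["tcp_pos"][2].round(4),s["tool_rot"].round(3),"press",pf(s["tcp_pos"]),"F press",(s["contact_force"][:2]@np.c_[ex,ey]).round(1),s["contact_force"][2].round(1)); return s
E
python3 - <<'E'
from h import *
print("holes mid earlier",pf(onz("side",254.05,209.2,.139)))
s=st(); b=arm.snapshot("side"); cv2.imwrite("pics/s5.png",b)
cv2.imwrite("pics/v11.png",cv2.resize(b[140:250,180:320],(784,616),interpolation=cv2.INTER_CUBIC)[:600])
E
```

```text
holes mid earlier [-201.8    0.9]
11.2167 z 0.059 [ 3.14   0.    -1.444] press [-162.3   -1.4] F press [-0.3 -1.2] -6.7
```

Call:
jog_arm(
  offset=[
    [-0.1,0,-0.6],
    [-0.1,1,0],
    [-0.2,1,0],
    [-0.1,1,0],
    [-0.1,1,0],
    [-0.1,1,0],
    [0,0,0],
    [0,0,0],
  ],
  angular=[
    [0,0,0],
    [0,0,0],
    [0,0,0],
    [0,0,0],
    [0,0,0],
    [0,0,0],
    [0,0,0],
    [0,0,0],
  ],
  grip=[-1,-1,-1,-1,-1,-1,-1,-1],
)

```text
clock: 11.93
tcp_pos: [0.56, 0.0656, 0.0535]
tool_rot: [-3.142, -0.0, -1.44]
contact_force: [-1.1, -0.3, -8.1]
opening: 0.0501
grasp_force: 66.4
```

```bash
python3 -c "
from h import *
st()"
```

```text
11.9333 z 0.0535 [-3.142 -0.    -1.44 ] press [-110.    -1.3] F press [-0.2  1.1] -8.1
```

Call:
jog_arm(
  offset=[
    [-0.1,0.5,0],
    [-0.1,0.5,0],
    [0,0.5,0],
    [0,0,0],
  ],
  angular=[
    [0,0,0],
    [0,0,0],
    [0,0,0],
    [0,0,0],
  ],
  grip=[-1,-1,-1,-1],
)

```text
clock: 12.27
tcp_pos: [0.5579, 0.0803, 0.0533]
tool_rot: [3.141, 0.001, -1.442]
contact_force: [-0.5, -0.4, -7.0]
opening: 0.0504
grasp_force: 66.4
```

```bash
python3 -c "
from h import *
st()"
```

```text
12.2667 z 0.0533 [ 3.141e+00  1.000e-03 -1.442e+00] press [-95.1  -1.1] F press [-0.3  0.5] -7.0
```

Call:
jog_arm(
  offset=[
    [0,0,-0.2],
    [0,0,-0.2],
    [0,0,0],
    [0,0,0],
  ],
  angular=[
    [0,0,0],
    [0,0,0],
    [0,0,0],
    [0,0,0],
  ],
  grip=[-1,-1,-1,-1],
)

```text
clock: 12.6
tcp_pos: [0.5581, 0.0793, 0.0492]
tool_rot: [3.141, 0.0, -1.443]
contact_force: [-0.1, 0.6, -6.2]
opening: 0.0505
grasp_force: 66.5
```

```bash
python3 -c "
from h import *
st()"
```

```text
12.6 z 0.0492 [ 3.141  0.    -1.443] press [-96.1  -1.2] F press [0.6 0. ] -6.2
```

Call:
jog_arm(
  offset=[
    [0,0,-0.1],
    [0,0,-0.1],
    [0,0,0],
    [0,0,0],
  ],
  angular=[
    [0,0,0],
    [0,0,0],
    [0,0,0],
    [0,0,0],
  ],
  grip=[-1,-1,-1,-1],
)

```text
clock: 12.93
tcp_pos: [0.5581, 0.0793, 0.0491]
tool_rot: [-3.141, -0.0, -1.443]
contact_force: [-5.6, 0.1, 6.9]
opening: 0.0501
grasp_force: 72.2
```

On the bed (Fz changed to +7 N). I'll release, rise, go behind the end face with the fingers shut, and push.

Call:
jog_arm(
  offset=[
    [0,0,0],
    [0,0,0],
    [0,0,0],
    [0,0,0],
    [0,0,2.5],
    [0,0,3],
    [0.1,-1,1],
    [0.3,-2.5,0],
  ],
  angular=[
    [0,0,0],
    [0,0,0],
    [0,0,0],
    [0,0,0],
    [0,0,0],
    [0,0,0],
    [0,0,0],
    [0,0,0],
  ],
  grip=[0.2,1,1,1,1,1,1,0],
)

```text
clock: 13.6
tcp_pos: [0.5647, 0.0458, 0.1159]
tool_rot: [-3.135, -0.001, -1.439]
contact_force: [0.7, 0.4, 0.6]
opening: 0.0754
grasp_force: 0.0
```

Call:
jog_arm(
  offset=[
    [0.4,-3,0],
    [0.3,-2.5,0],
    [0,0,0],
    [0,0,0],
    [0,0,0],
    [0,0,0],
    [0,0,0],
    [0,0,0],
  ],
  angular=[
    [0,0,0],
    [0,0,0],
    [0,0,0],
    [0,0,0],
    [0,0,0],
    [0,0,0],
    [0,0,0],
    [0,0,0],
  ],
  grip=[-1,-1,-1,-1,-1,-1,-1,-1],
)

```text
clock: 14.27
tcp_pos: [0.569, -0.0097, 0.1122]
tool_rot: [3.141, 0.0, -1.441]
contact_force: [0.1, 0.3, 0.8]
opening: -0.0002
grasp_force: 0.0
```

```bash
python3 - <<'E'
from h import *
s=st(); print(s["opening"],s["grasp_force"])
t=arm.snapshot("top"); b=arm.snapshot("side"); cv2.imwrite("pics/s6.png",b); cv2.imwrite("pics/t6.png",t)
h=cv2.cvtColor(b,cv2.COLOR_BGR2HSV);y=cv2.inRange(h,(18,110,50),(35,255,255)); k,l,q,ce=cv2.connectedComponentsWithStats(y)
for i in range(1,k):
    if 180<ce[i][0]<300 and ce[i][1]>150: print(ce[i],q[i,4],pf(onz("side",*ce[i],.06)))
# dark hole blobs on block top (z=.054) in side view
g=cv2.cvtColor(b,cv2.COLOR_BGR2GRAY)
p=np.array([ [*(np.array([.5447,.1745])-ex*(.046+a)+ey*l),.054] for a,l in((92,-.013),(92,.013),(114,-.026),(114,.026))for a in [a/1000]])
print("predicted holes/corners",proj("side",p).round(1).tolist())
E
```

```text
14.2667 z 0.1122 [ 3.141  0.    -1.441] press [-185.8   -0.7] F press [ 0.2 -0.2] 0.8
-0.0001547198406308118 0.0
[232.33333333 199.66666667] 3 [-44.7 -24.7]
[275.   255.75] 4 [-337.    25.1]
predicted holes/corners [[245.4, 216.3], [239.2, 219.5], [252.3, 218.2], [240.0, 224.7]]
```

The mark in the side view puts the bore about 45 mm in front of the nest and on the centreline, as intended. Lowering and pushing home.

Call:
jog_arm(
  offset=[
    [0,0,-2.5],
    [0,0,-2],
    [0,0,-0.8],
    [0,0,0],
    [-0.1,1,0],
    [-0.1,1,0],
    [-0.2,1,0],
    [-0.1,1,0],
  ],
  angular=[
    [0,0,0],
    [0,0,0],
    [0,0,0],
    [0,0,0],
    [0,0,0],
    [0,0,0],
    [0,0,0],
    [0,0,0],
  ],
  grip=[-1,-1,-1,-1,-1,-1,-1,-1],
)

```text
clock: 15.03
tcp_pos: [0.5647, 0.0298, 0.0605]
tool_rot: [-3.14, -0.002, -1.443]
contact_force: [0.1, -5.4, -0.1]
opening: -0.0
grasp_force: 2.6
```

```bash
python3 -c "
from h import *
st()"
```

```text
15.0333 z 0.0605 [-3.140e+00 -2.000e-03 -1.443e+00] press [-146.1   -1.5] F press [-5.4  0.6] -0.1
```

Call:
jog_arm(
  offset=[
    [-0.1,0.7,0],
    [-0.1,0.6,0],
    [-0.1,0.4,0],
    [0,0,0],
  ],
  angular=[
    [0,0,0],
    [0,0,0],
    [0,0,0],
    [0,0,0],
  ],
  grip=[-1,-1,-1,-1],
)

```text
clock: 15.37
tcp_pos: [0.5617, 0.0476, 0.0604]
tool_rot: [-3.14, -0.001, -1.441]
contact_force: [-0.2, -2.1, 1.6]
opening: 0.0001
grasp_force: 1.1
```

Call:
jog_arm(
  offset=[
    [-0.05,0.3,0],
    [0,0,0],
  ],
  angular=[
    [0,0,0],
    [0,0,0],
  ],
  grip=[-1,-1],
)

```text
clock: 15.53
tcp_pos: [0.5614, 0.0496, 0.0604]
tool_rot: [-3.14, -0.001, -1.442]
contact_force: [-0.0, -3.9, 2.6]
opening: 0.0003
grasp_force: 2.2
```

```bash
python3 -c "
from h import *
st()"
```

```text
15.5333 z 0.0604 [-3.140e+00 -1.000e-03 -1.442e+00] press [-126.1   -0.7] F press [-3.8  0.5] 2.6
```

Call:
jog_arm(
  offset=[
    [0,0.2,0],
    [0,0,0],
  ],
  angular=[
    [0,0,0],
    [0,0,0],
  ],
  grip=[-1,-1],
)

```text
clock: 15.7
tcp_pos: [0.5615, 0.0507, 0.0604]
tool_rot: [-3.14, -0.003, -1.443]
contact_force: [1.6, -6.9, 3.3]
opening: 0.0002
grasp_force: 3.4
```

Call:
jog_arm(
  offset=[
    [0,0.2,0],
    [0,0,0],
  ],
  angular=[
    [0,0,0],
    [0,0,0],
  ],
  grip=[-1,-1],
)

```text
clock: 15.87
tcp_pos: [0.5615, 0.0509, 0.0604]
tool_rot: [-3.14, -0.006, -1.444]
contact_force: [0.4, -13.4, 3.5]
opening: 0.0002
grasp_force: 6.5
```

Call:
jog_arm(
  offset=[
    [0,0.2,0],
    [0,0,0],
    [0,0,0],
  ],
  angular=[
    [0,0,0],
    [0,0,0],
    [0,0,0],
  ],
  grip=[-1,-1,-1],
)

```text
clock: 16.12
tcp_pos: [0.5616, 0.0511, 0.0605]
tool_rot: [-3.141, -0.01, -1.446]
contact_force: [-0.0, -18.6, 5.1]
opening: 0.0
grasp_force: 9.3
```

Call:
jog_arm(
  offset=[
    [0,0.2,0],
    [0,0.2,0],
    [0,0,0],
  ],
  angular=[
    [0,0,0],
    [0,0,0],
    [0,0,0],
  ],
  grip=[-1,-1,-1],
)

```text
clock: 16.37
tcp_pos: [0.5619, 0.0515, 0.0606]
tool_rot: [3.141, -0.018, -1.448]
contact_force: [0.5, -31.8, 4.4]
opening: 0.0002
grasp_force: 15.6
```

Call:
jog_arm(
  offset=[
    [0,-1,0],
    [0.1,-2,0.5],
    [0.1,-2,2],
    [0,0,4],
    [0,0,4],
    [0,0,4],
    [0,0,0],
    [0,0,0],
  ],
  angular=[
    [0,0,0],
    [0,0,0],
    [0,0,0],
    [0,0,0],
    [0,0,0],
    [0,0,0],
    [0,0,0],
    [0,0,0],
  ],
  grip=[-1,-1,-1,-1,-1,-1,-1,-1],
)

```text
clock: 17.03
tcp_pos: [0.5642, 0.0102, 0.2075]
tool_rot: [-3.135, 0.0, -1.442]
contact_force: [0.8, 0.1, -1.4]
opening: -0.0002
grasp_force: 0.0
```

```bash
python3 - <<'E'
from h import *
s=st(); print(s["qpos"].round(3))
t=arm.snapshot("top"); b=arm.snapshot("side"); cv2.imwrite("pics/s7.png",b); cv2.imwrite("pics/t7.png",t)
O=np.array([.5447,.1745])
P=np.array([[*(O-ex*a+ey*l),.054] for a,l in((.092,-.013),(.092,.013),(.114,-.026),(.114,.026))])
print("pred side",proj("side",P).round(1).tolist())
h=cv2.cvtColor(b,cv2.COLOR_BGR2HSV); g=b.mean(2)
x,y=232,195
# dark weight block mask in side near predicted
m=cv2.inRange(h,(70,20,15),(125,255,110)); m[:150]=0; m[240:]=0; m[:,:180]=0; m[:,280:]=0
k,l,q,ce=cv2.connectedComponentsWithStats(m)
for i in range(1,k):
    if q[i,4]>40: print(ce[i],q[i])
a=cv2.resize(b[120:240,170:270],(500,600),interpolation=cv2.INTER_CUBIC)
cv2.imwrite("pics/v12.png",a)
E
```

```text
17.0333 z 0.2075 [-3.135  0.    -1.442] press [-165.5    1.5] F press [-0.  -0.8] -1.4
[-0.125  0.305 -0.079  1.181  0.002 -1.825]
pred side [[237.5, 209.2], [231.4, 212.2], [244.2, 211.0], [232.0, 217.2]]
[206.13043478 151.91304348] [200 150  12   6  46]
```

View pics/v12.png

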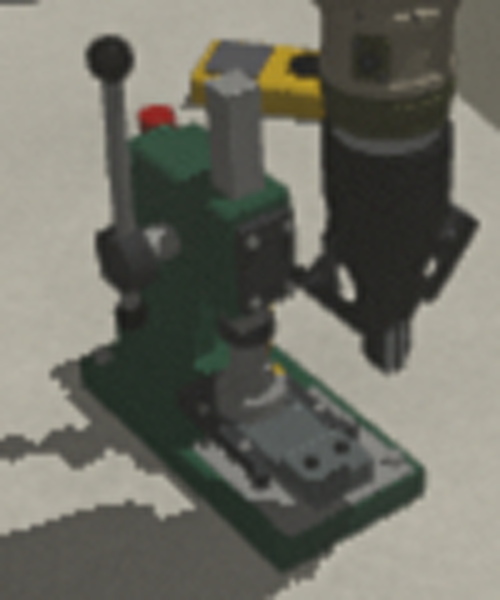

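The weight is home: its holes are at side px (238.4,209.4) and (232.2,212.4), against (237.5,209.2) and (231.4,212.2) predicted for fully home. It also held still under 32 N. The ball is still upright at (192,132). I'll go over the lever and come down behind it.

Call:
jog_arm(
  offset=[
    [0,0,4],
    [0,0,4],
    [0,0,4],
    [0,0,4],
    [0,0,3],
    [-0.5,1.2,0.3],
    [-1.4,3.4,0],
    [-1.4,3.4,0],
  ],
  angular=[
    [0,0,0],
    [0,0,0],
    [0,0,0],
    [0,0,0],
    [0,0,0],
    [0,0,0],
    [0,0,0],
    [0,0,0],
  ],
  grip=[-1,-1,-1,-1,-1,-1,-1,-1],
)

```text
clock: 17.8
tcp_pos: [0.5294, 0.0898, 0.3951]
tool_rot: [3.138, 0.001, -1.445]
contact_force: [0.5, 0.5, -0.9]
opening: -0.0004
grasp_force: 0.0
```

Call:
jog_arm(
  offset=[
    [-1.4,3.4,0],
    [-1.4,3.4,0],
    [-1.4,3.4,0],
    [-1.4,3.3,0],
    [-0.6,1.6,0],
    [0,0,0],
    [0,0,0],
  ],
  angular=[
    [0,0,0],
    [0,0,0],
    [0,0,0],
    [0,0,0],
    [0,0,0],
    [0,0,0],
    [0,0,0],
  ],
  grip=[-1,-1,-1,-1,-1,-1,-1],
)

```text
clock: 18.38
tcp_pos: [0.4665, 0.2415, 0.3952]
tool_rot: [3.138, -0.001, -1.439]
contact_force: [0.4, 0.2, 0.4]
opening: -0.0001
grasp_force: 0.0
```

```bash
python3 -c "
from h import *
st()"
```

```text
18.3833 z 0.3952 [ 3.138e+00 -1.000e-03 -1.439e+00] press [76.4 69.1] F press [ 0.2 -0.4] 0.4
```

Call:
jog_arm(
  offset=[
    [0.3,0,-2.5],
    [0,0,-2.5],
    [0,0,-2],
    [0,0,-1],
    [0,0,0],
    [0,0,0],
  ],
  angular=[
    [0,0,0],
    [0,0,0],
    [0,0,0],
    [0,0,0],
    [0,0,0],
    [0,0,0],
  ],
  grip=[-1,-1,-1,-1,-1,-1],
)

```text
clock: 18.88
tcp_pos: [0.4706, 0.2396, 0.3169]
tool_rot: [3.14, -0.0, -1.444]
contact_force: [0.3, 0.2, 0.4]
opening: -0.0001
grasp_force: 0.0
```

```bash
cat >> h.py <<'E'
def plan(r=.117):
    "TCP waypoints (press x,z mm; world dx,dy,dz cm) to push the lever with the finger's front lower corner"
    s=st(); c=pf(s["tcp_pos"]); prev=np.array([c[0],s["tcp_pos"][2]*1e3])
    for th in np.arange(.1,1.56,.1):
        u=np.array([-np.sin(th),np.cos(th)]); n=np.array([np.cos(th),np.sin(th)])
        C=np.array([46,175])+r*1e3*u+7*n+np.array([11,22]); d=C-prev; prev=C
        w=ex*d[0]/10; print(round(th,2),C.round(0),"d",w.round(2),(d[1]/10).round(2))
E
python3 -c "
from h import *
plan()"
```

```text
18.8833 z 0.3169 [ 3.14  -0.    -1.444] press [74.  65.2] F press [ 0.2 -0.3] 0.4
0.1 [ 52. 314.] d [ 0.28 -2.15] -0.28
0.2 [ 41. 313.] d [ 0.15 -1.16] -0.11
0.3 [ 29. 311.] d [ 0.15 -1.14] -0.22
0.4 [ 18. 307.] d [ 0.14 -1.11] -0.34
0.5 [  7. 303.] d [ 0.14 -1.07] -0.45
0.6 [ -3. 298.] d [ 0.13 -1.03] -0.55
0.7 [-13. 291.] d [ 0.12 -0.97] -0.65
0.8 [-22. 284.] d [ 0.11 -0.9 ] -0.75
0.9 [-30. 275.] d [ 0.1  -0.82] -0.83
1.0 [-38. 266.] d [ 0.09 -0.73] -0.91
1.1 [-44. 256.] d [ 0.08 -0.64] -0.98
1.2 [-50. 246.] d [ 0.07 -0.54] -1.04
1.3 [-54. 235.] d [ 0.06 -0.43] -1.09
1.4 [-57. 224.] d [ 0.04 -0.32] -1.13
1.5 [-59. 212.] d [ 0.03 -0.21] -1.15
```

Call:
jog_arm(
  offset=[
    [0.1,-1.1,-0.1],
    [0.2,-1.1,-0.2],
    [0.15,-1.1,-0.1],
    [0.15,-1.1,-0.2],
    [0,0,0],
  ],
  angular=[
    [0,0,0],
    [0,0,0],
    [0,0,0],
    [0,0,0],
    [0,0,0],
  ],
  grip=[-1,-1,-1,-1,-1],
)

```text
clock: 19.3
tcp_pos: [0.4773, 0.1942, 0.3118]
tool_rot: [-3.14, -0.001, -1.445]
contact_force: [0.4, 0.3, 0.3]
opening: -0.0002
grasp_force: 0.2
```

Call:
jog_arm(
  offset=[
    [0.1,-1.1,-0.3],
    [0.15,-1.1,-0.5],
    [0.1,-1,-0.5],
    [0,0,0],
  ],
  angular=[
    [0,0,0],
    [0,0,0],
    [0,0,0],
    [0,0,0],
  ],
  grip=[-1,-1,-1,-1],
)

```text
clock: 19.63
tcp_pos: [0.4804, 0.1627, 0.2979]
tool_rot: [-3.141, -0.001, -1.444]
contact_force: [-0.7, 0.3, -0.2]
opening: -0.0
grasp_force: 0.1
```

```bash
python3 -c "
from h import *
s=st()
b=arm.snapshot('side'); cv2.imwrite('pics/s8.png',b)
g=cv2.cvtColor(b,cv2.COLOR_BGR2GRAY)
m=(g<45).astype(np.uint8); m[:100]=0; m[230:]=0; m[:,:150]=0; m[:,290:]=0
k,l,q,ce=cv2.connectedComponentsWithStats(m)
print([(ce[i].round(0),q[i,4]) for i in range(1,k) if q[i,4]>25])
for th in (.3,.5,.6,.7,.8):
  p=np.array([*(np.array([.5447,.1745])+ex*(.046-.155*np.sin(th))+ey*.064),.175+.155*np.cos(th)]); print(th,proj('side',p).round(0))
"
```

```text
19.6333 z 0.2979 [-3.141e+00 -1.000e-03 -1.444e+00] press [-3.6 65.2] F press [0.3 0.7] -0.2
[(array([197., 122.]), np.int32(967)), (array([206., 148.]), np.int32(63)), (array([200., 193.]), np.int32(432)), (array([218., 173.]), np.int32(26))]
0.3 [[198. 138.]]
0.5 [[203. 145.]]
0.6 [[206. 149.]]
0.7 [[208. 154.]]
0.8 [[211. 158.]]
```

The ball is now at side px (206,148), so the lever is at about 0.58 rad and following the fingers. Continuing.

Call:
jog_arm(
  offset=[
    [0.1,-1,-0.6],
    [0.1,-0.9,-0.7],
    [0.1,-0.8,-0.8],
    [0.1,-0.7,-0.9],
    [0.1,-0.6,-1],
    [0.05,-0.5,-1],
    [0,0,0],
  ],
  angular=[
    [0,0,0],
    [0,0,0],
    [0,0,0],
    [0,0,0],
    [0,0,0],
    [0,0,0],
    [0,0,0],
  ],
  grip=[-1,-1,-1,-1,-1,-1,-1],
)

```text
clock: 20.27
tcp_pos: [0.4848, 0.1177, 0.2461]
tool_rot: [3.138, -0.002, -1.444]
contact_force: [-0.0, 0.5, -0.0]
opening: -0.0002
grasp_force: 0.1
```

```bash
cat >> h.py <<'E'
def ball():
    b=arm.snapshot('side'); g=cv2.cvtColor(b,cv2.COLOR_BGR2GRAY)
    m=(g<45).astype(np.uint8); m[:100]=0; m[230:]=0; m[:,:150]=0; m[:,290:]=0
    k,l,q,ce=cv2.connectedComponentsWithStats(m)
    print([(ce[i].round(0).tolist(),int(q[i,4])) for i in range(1,k) if q[i,4]>25])
    for th in (.9,1.,1.1,1.2,1.3,1.4,1.5):
        p=np.array([*(np.array([.5447,.1745])+ex*(.046-.155*np.sin(th))+ey*.064),.175+.155*np.cos(th)]); print(round(th,1),proj('side',p).round(0).tolist(),end=' ')
E
python3 -c "
from h import *
s=st(); ball()"
```

```text
20.2667 z 0.2461 [ 3.138e+00 -2.000e-03 -1.444e+00] press [-48.7  66.6] F press [ 0.5 -0. ] -0.0
[([201.0, 107.0], 51), ([206.0, 142.0], 1044), ([201.0, 196.0], 435), ([218.0, 175.0], 99)]
0.9 [[213.0, 163.0]] 1.0 [[215.0, 168.0]] 1.1 [[216.0, 172.0]] 1.2 [[218.0, 177.0]] 1.3 [[219.0, 182.0]] 1.4 [[220.0, 186.0]] 1.5 [[220.0, 190.0]]
```

Call:
jog_arm(
  offset=[
    [0.05,-0.4,-1.1],
    [0.05,-0.3,-1.1],
    [0,-0.2,-0.8],
    [0,0,0],
  ],
  angular=[
    [0,0,0],
    [0,0,0],
    [0,0,0],
    [0,0,0],
  ],
  grip=[-1,-1,-1,-1],
)

```text
clock: 20.65
tcp_pos: [0.4858, 0.1099, 0.217]
tool_rot: [3.139, -0.0, -1.443]
contact_force: [0.2, 0.3, -0.0]
opening: 0.0002
grasp_force: 0.0
```

Call:
jog_arm(
  offset=[
    [0,0,-0.3],
    [0,0,0],
  ],
  angular=[
    [0,0,0],
    [0,0,0],
  ],
  grip=[-1,-1],
)

```text
clock: 20.82
tcp_pos: [0.4861, 0.1104, 0.215]
tool_rot: [3.14, -0.0, -1.442]
contact_force: [-0.7, 0.5, 1.3]
opening: 0.0001
grasp_force: 0.3
```

```bash
python3 -c "
from h import *
s=st(); ball()"
```

```text
20.8167 z 0.215 [ 3.14  -0.    -1.442] press [-56.1  66.3] F press [0.6 0.6] 1.3
[([190.0, 102.0], 36), ([203.0, 119.0], 30), ([208.0, 155.0], 938), ([193.0, 173.0], 49), ([202.0, 199.0], 433), ([221.0, 189.0], 54)]
0.9 [[213.0, 163.0]] 1.0 [[215.0, 168.0]] 1.1 [[216.0, 172.0]] 1.2 [[218.0, 177.0]] 1.3 [[219.0, 182.0]] 1.4 [[220.0, 186.0]] 1.5 [[220.0, 190.0]]
```

Ball at (221,189), about 1.47 rad. I'll press on until the force shows a firm landing.

Call:
jog_arm(
  offset=[
    [0,0,-0.2],
    [0,0,-0.1],
    [0,0,0],
  ],
  angular=[
    [0,0,0],
    [0,0,0],
    [0,0,0],
  ],
  grip=[-1,-1,-1],
)

```text
clock: 21.12
tcp_pos: [0.4864, 0.1104, 0.2123]
tool_rot: [3.141, -0.0, -1.442]
contact_force: [-1.3, -1.4, 2.8]
opening: 0.0001
grasp_force: 1.0
```

Call:
jog_arm(
  offset=[
    [0,0,-0.2],
    [0,0,-0.1],
    [0,0,0],
  ],
  angular=[
    [0,0,0],
    [0,0,0],
    [0,0,0],
  ],
  grip=[-1,-1,-1],
)

```text
clock: 21.37
tcp_pos: [0.4867, 0.1104, 0.2113]
tool_rot: [-3.14, -0.001, -1.442]
contact_force: [-5.6, -0.8, 14.1]
opening: -0.0001
grasp_force: 7.1
```

Call:
jog_arm(
  offset=[
    [0,0,-0.2],
    [0,0,-0.1],
    [0,0,0],
  ],
  angular=[
    [0,0,0],
    [0,0,0],
    [0,0,0],
  ],
  grip=[-1,-1,-1],
)

```text
clock: 21.62
tcp_pos: [0.4868, 0.1103, 0.2107]
tool_rot: [-3.138, -0.001, -1.442]
contact_force: [-10.8, -2.7, 28.5]
opening: -0.0
grasp_force: 14.6
```

Firm landing: 28 N with almost no travel, at the height expected for about 1.5 rad. Lifting off and checking.

Call:
jog_arm(
  offset=[
    [0,0,1],
    [0,0,3],
    [0,0,4],
    [0,0,4],
    [0,0,4],
    [-1,-3,0],
    [-1,-3,0],
    [0,0,0],
  ],
  angular=[
    [0,0,0],
    [0,0,0],
    [0,0,0],
    [0,0,0],
    [0,0,0],
    [0,0,0],
    [0,0,0],
    [0,0,0],
  ],
  grip=[-1,-1,-1,-1,-1,-1,-1,-1],
)

```text
clock: 22.28
tcp_pos: [0.4661, 0.0477, 0.3674]
tool_rot: [-3.14, -0.001, -1.445]
contact_force: [-0.1, -0.1, -0.1]
opening: 0.0
grasp_force: 0.0
```

Call:
jog_arm(
  offset=[
    [0,0,0],
    [0,0,0],
    [0,0,0],
    [0,0,0],
  ],
  angular=[
    [0,0,0],
    [0,0,0],
    [0,0,0],
    [0,0,0],
  ],
  grip=[-1,-1,-1,-1],
)

```text
clock: 22.62
tcp_pos: [0.4667, 0.0512, 0.3658]
tool_rot: [3.141, 0.001, -1.441]
contact_force: [-0.2, -0.3, -0.1]
opening: -0.0
grasp_force: 0.0
```

```bash
python3 -c "
from h import *
s=st(); ball()"
```

```text
22.6167 z 0.3658 [ 3.141e+00  1.000e-03 -1.441e+00] press [-112.4   93.1] F press [-0.2  0.2] -0.1
[([208.0, 120.0], 1145), ([200.0, 196.0], 326), ([221.0, 190.0], 54)]
0.9 [[213.0, 163.0]] 1.0 [[215.0, 168.0]] 1.1 [[216.0, 172.0]] 1.2 [[218.0, 177.0]] 1.3 [[219.0, 182.0]] 1.4 [[220.0, 186.0]] 1.5 [[220.0, 190.0]]
```

The lever stays down, with the ball at (221,190), about 1.5 rad. The arm is clear, so I'm handing in.

```bash
python3 -c "
from workcell import arm
print(arm.close_job())"
```

```text
the job is handed in; nothing more can be done
None
```

I pushed weight_left home against the back stop and brought the lever down to a firm landing at about 1.5 rad; the arm is clear and the job is handed in at about 23 s, but no verdict was returned.

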